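Lay out the notions for a dress order

TASK

Lay out the kit for the next dress on the cutting table: stand the blue thread spool midway between the two brass pattern weights, in line with them, and stand the cream spool directly to the left of the steel pin dish (left as the robot sees it, level with the dish's middle) with a gap of about 25 mm between them. Put the large red tin on the middle of the green button box's lid and the small yellow tin centred on top of the red one. Keep all of them upright, and leave the black and the pink spool standing where they are.

Things in the scene. Friction and masses are not known exactly. Their poses are not given: they have to be found in the camera images.
- spool_blue: Blue thread spool, its end flanges of the same colour with a white hub ring on top, 42 mm diameter, 60 mm tall, about 80 g, loose, standing upright; origin at the centre of its underside, z up, yaw of no importance.
- spool_cream: Cream (pale yellow) thread spool, its end flanges of the same colour with a white hub ring on top, 42 mm diameter, 60 mm tall, about 80 g, loose, standing upright; origin at the centre of its underside, z up, yaw of no importance.
- tin_large: Larger notions tin: closed round red tin with a white band and white spot on its lid, 60 mm diameter, 32 mm tall, flat top, about 120 g, loose; origin at the centre of its underside, z up.
- tin_small: Smaller notions tin: closed round yellow tin with a steel-grey band and spot, 44 mm diameter, 30 mm tall, flat top, about 120 g, loose; origin at the centre of its underside, z up.
- weight_right: Right-hand (as seen from the robot) of two brass pattern weights: disc 44 mm diameter, 22 mm tall, with an 18 mm knob on top reaching 30 mm; fixed to the table. Origin at the centre of its underside; its +y axis points straight at the left-hand weight, 150 mm away centre to centre.
- weight_left: Left-hand brass pattern weight, like the other, fixed, 150 mm from it along the y axis the two share; origin at the centre of its underside.
- box: Closed green button box, fixed, body 110 x 90 mm (x by y), lid 114 x 94 mm, flat top 40 mm above the table, small steel catch on its -x side; origin at the centre of its underside, turned by up to 0.4 rad.
- dish: Round steel pin dish, open and empty, fixed, 80 mm diameter at the rim, 18 mm tall; origin at the centre of its underside. Its axes are always parallel to the world's: +y is to the robot's left, +x away from the robot.
- spool_black: Black thread spool, its end flanges of the same colour with a white hub ring on top, 42 mm diameter, 60 mm tall, about 80 g, loose, standing upright; origin at the centre of its underside, z up, yaw of no importance. Bystander, to be left where it stands.
- spool_pink: Pink thread spool, its end flanges of the same colour with a white hub ring on top, 42 mm diameter, 60 mm tall, about 80 g, loose, standing upright; origin at the centre of its underside, z up, yaw of no importance. Bystander, to be left where it stands.

How it is judged:
At the end, for the whole second after the job is handed in: Blue spool within 15 mm of midway between the weights; cream spool left of the dish, gap 10 to 40 mm, within 15 mm of level; red tin on the box lid within 15 mm of centre; yellow tin on the red within 12 mm; all upright (0.1 rad), released, at rest; black and pink spools moved under 20 mm (x of spool_blue in the frame of weight_right between -0.015 and 0.015 m and y of spool_blue in the frame of weight_right between 0.06 and 0.09 m and x of spool_cream in the frame of dish between -0.015 and 0.015 m and y of spool_cream in the frame of dish between 0.071 and 0.101 m and horizontal distance between tin_large and box below 0.015 m and z of tin_large in the frame of box between 0.036 and 0.044 m and horizontal distance between tin_small and tin_large below 0.012 m and z of tin_small in the frame of box between 0.067 and 0.077 m and height (world z) of each of spool_blue, spool_cream below 0.005 m and angle between each of spool_blue, spool_cream, tin_large, tin_small, spool_black, spool_pink's own z axis and vertical below 0.1 rad and linear speed of each of spool_blue, spool_cream, tin_large, tin_small below 0.02 m/s and distance of each of spool_black, spool_pink from where it was at the start of the episode below 0.02 m); the robot touches nothing.
It fails at once if the black or the pink spool is pushed more than 20 mm from its place (distance of any of spool_black, spool_pink from where it was at the start of the episode above 0.02 m).
It fails at once if a spool or tin is tipped over (more than about 50 degrees) (angle between any of spool_blue, spool_cream, tin_large, tin_small, spool_black, spool_pink's own z axis and vertical above 0.9 rad).
It also fails if it takes over 109 s, if anything falls off the work surface, if the arm or the gripper's body presses on something with over 40 N, if the wrist force passes 120 N, or if a joint passes its speed limit or range.

ROBOT

A 7-joint arm with a two-finger parallel gripper is mounted at the origin on the work surface. World frame = base frame: x ahead of the robot, y to its left, z up, the work surface at z = 0. Lengths are in m, angles in rad, forces in N, time in s.
With the tool pointing down it reaches from about 0.425 to 0.925 m from the base axis. Payload 6.8 kg.
Tool frame: the origin (TCP) lies at the very end of the fingers, on their centre line; the grasp point (between the pads) lies 19 mm behind it (r.grip_point_offset is the distance from the TCP to the grasp point, in m); z points along the fingers, y is the line along which they close (so a half turn about z gives the same grasp; the last joint's range is limited). The gripper opens to 85 mm and grips with 20 to 120 N. Pads are 22 mm wide; open, the fingers measure 114 mm over their backs; the gripper's body (76 mm by 85 mm) begins 54 mm behind the grasp point. The pads swing forward as they close: fully open they stand 13 mm farther back than shut.
Start: joints at [-1.222, 0.477, 0.022, 1.555, -0.011, 1.109, -0.083], TCP at [0.298, 0.606, 0.231] pointing down, gripper open.
Joint ranges: [-2.96, 2.96], [-0.34, 2.1], [-1.41, 1.46], [0.24, 2.44], [-1.37, 4.51], [0.17, 1.92], [-2.96, 2.96]. Speed limits (rad/s): [2.39, 2.39, 3.14, 3.14, 3.14, 3.14, 3.14].

INTERFACE

Orientations are given as a rotation vector (axis times angle).
In Python, from bench import status, eyes, r gives the robot as it stands.
- The arm moves only by the shell command python3 -m crank 'ROWS' [OPENING] [FORCE]. ROWS is JSON, a list of rows, each a list of 6 numbers: the shift along the tool's x, y, z normalised to -1 to 1, where 1 is 0.02 m, then the turn, a rotation vector about the tool's x, y, z normalised to -1 to 1, where 1 is 45 degrees. A call has 1 to 12 rows; each row shifts and turns the commanded pose from where the row before left it, along the tool's axes as they then stand; what a row does not reach is not made up. A row lasts 1/10 s, in which the tool goes at most 50 mm and 8.59 degrees, less where a joint would pass 70% of its speed; a pose out of reach is approached as far as the arm can. A call with a number of a shift or a turn outside -1 to 1 is refused whole. A call with a gripper value outside its range is refused whole. OPENING is the opening, from 0 (shut) to 1 (fully open), set as the call begins (- or left out, the last holds). The fingers move at their own pace and stop on an object; FORCE is the grip in N (left out, the last holds). Time passes only in rows, so rows that do not move let the fingers close. It gives the time, the measured TCP pose, the force, the opening and the grip force at its end, in the units of the state.
- status.get_obs(): the state, without advancing time (a new reading comes with each control period).
- eyes.grab_frame(name): name is "scene" or "top"; returns a dict with "image" (420x560x3 uint8, red, green, blue), "depth" (420x560 float32, m along the optical axis (not along the pixel's ray), 0 where there is no reading), "fovy" (degrees; the focal length in pixels is half the picture's height over the tangent of half this angle, whatever the lens; pixels are square), "cx", "cy" (the principal point, pixels), "world_to_cam" (4x4, takes a point from world to camera coordinates). Camera axes: x right, y up, looking along -z (the intrinsics and any distortion apply to the point x, -y, -z); pixel columns grow to the right and rows downward; lengths in m; the calibration is good to about 2 mm. A picture is of the moment at which its call begins.
- r.hand_in(): hands the job in; it is judged then, once.
The state is a dict: "clock": time; "joints": joint angles; "qvel": joint speeds; "tau": joint torques, N m; "tcp_pos": TCP position; "orientation": TCP orientation; "contact_force": force on the tool from outside, world axes, zero at the start; "moment": the same for the moment, N m; "grip_width": finger opening in m; "gripper_force": force on a finger pad.
Only numpy, scipy, OpenCV 4.12 (cv2) and the standard library are available. Lean on these libraries where they do the work, as an engineer would, in place of code of your own. Each camera call takes 0.05 s, during which the arm holds its last target. There are 200 camera calls.

## Working session

There is one attempt and no reset: what is moved stays moved. The work goes in short steps, Python scripts to look and compute and a shell command to move; the robot and the scene stay as the last step left them, time stands still between calls to the robot, and variables do not carry over. Pictures are saved under pics/ and viewed, at most 14 in all, crops included, and the job is handed in when it is done.

```bash
mkdir -p pics
cat > h.py <<'E'
import numpy as np, cv2
from bench import status, eyes, r
def P(f,u,v):
    """world point from pixel + depth"""
    F=210/np.tan(np.radians(f['fovy']/2)); d=f['depth'][int(round(v)),int(round(u))]
    T=np.linalg.inv(f['world_to_cam'])
    return (T@[ (u-f['cx'])/F*d, -(v-f['cy'])/F*d, -d,1])[:3]
def plane(f,u,v,z):
    F=210/np.tan(np.radians(f['fovy']/2)); T=np.linalg.inv(f['world_to_cam'])
    o=T[:3,3]; d=T[:3,:3]@[(u-f['cx'])/F,-(v-f['cy'])/F,-1]
    return o+d*(z-o[2])/d[2]
E
python3 - <<'E'
from h import *
for n in('top','scene'):
    f=eyes.grab_frame(n); cv2.imwrite(f'pics/{n}0.png',f['image'][:,:,::-1]); np.savez(f'{n}0.npz',**f)
    print(n,{k:v for k,v in f.items() if k not in('image','depth')})
s=status.get_obs(); print(s)
E
ls
```

```text
top {'fovy': 53.83564667231691, 'cx': 280.72584863793594, 'cy': 207.76933448609557, 'world_to_cam': array([[-0.02381262, -0.99963326,  0.01289601,  0.02634544],
       [ 0.98851077, -0.02161776,  0.14959653, -0.50263897],
       [-0.14926289,  0.01631013,  0.98866302, -1.08489888],
       [ 0.        ,  0.        ,  0.        ,  1.        ]])}
scene {'fovy': 44.771469558651866, 'cx': 271.0745011755159, 'cy': 210.85354306192943, 'world_to_cam': array([[ 0.80352442,  0.59526829,  0.00204156, -0.4102725 ],
       [-0.35519242,  0.47669958,  0.80411184,  0.12369319],
       [ 0.47768907, -0.64684865,  0.59447454, -1.54726664],
       [ 0.        ,  0.        ,  0.        ,  1.        ]])}
{'clock': 0.1, 'joints': array([-1.22212294,  0.47772476,  0.02234767,  1.55633135, -0.011506  ,
        1.10929838, -0.08309641]), 'qvel': array([ 0.00133044, -0.00235075,  0.00044391,  0.00088525,  0.00080255,
       -0.00054177, -0.00029623]), 'tau': array([ 4.15311952e-03, -5.97756529e+01,  1.61367539e+00, -2.81956565e+01,
        1.28566381e-02,  5.04704949e-03,  1.81980204e-05]), 'tcp_pos': array([0.29749115, 0.60532407, 0.23042708]), 'orientation': array([-7.11192887e-01, -3.05977000e+00,  2.53415727e-03]), 'contact_force': array([ 0.95575084, -0.44046554, -0.27339565]), 'moment': array([ 0.00011649, -0.00064596, -0.01075529]), 'gripper_force': 0.0, 'grip_width': 0.08537868531863692}
h.py
pics
scene0.npz
top0.npz
```

View pics/top0.png

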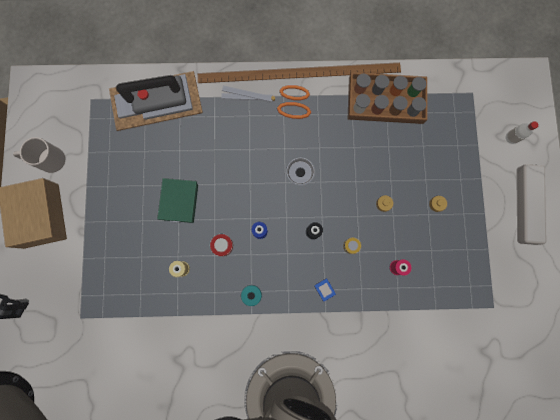

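View pics/scene0.png

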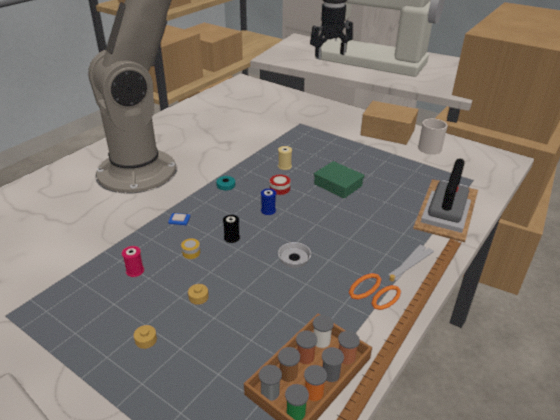

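The top view shows the box at (178,201), dish (301,172), and weights at (386,203) and (439,203). The spools are blue (259,230), black (314,231), cream (178,269) and pink (402,267). The red tin is at (221,245) and the yellow tin at (353,246). The arm's gripper is at the left edge. Next I'll measure positions from the depth points at the top surfaces.

```bash
cat >> h.py <<'E'
SE={'blue':(259,230,.06),'black':(314,231,.06),'cream':(178,269,.06),'pink':(402,267,.06),'red':(221,245,.032),'yellow':(353,246,.030),
 'wr':(439,203,.022),'wl':(386,203,.022),'dish':(301,172,.018),'box':(178,201,.04)}
def cloud(f):
    F=210/np.tan(np.radians(f['fovy']/2)); d=f['depth']; v,u=np.mgrid[:420,:560]
    T=np.linalg.inv(f['world_to_cam'])
    return np.stack([(u-f['cx'])/F*d,-(v-f['cy'])/F*d,-d,0*d+1],-1)@T.T
def top(f,u,v,h,R=28):
    """centre of the flat top at height h near pixel u,v: contour of top-height depth mask -> plane"""
    W=cloud(f)[...,2]; m=((abs(W-h)<.007)&(f['depth']>0)).astype('uint8')
    k=np.zeros_like(m); cv2.circle(k,(int(u),int(v)),R,1,-1); m&=k
    c=max(cv2.findContours(m,0,1)[0],key=cv2.contourArea)[:,0,:]
    w=np.array([plane(f,a,b,h)[:2] for a,b in c],'float32')
    return w
def circ(w):
    (x,y),rad=cv2.minEnclosingCircle(w); return np.array([x,y]),rad
E
python3 - <<'E'
from h import *
f=dict(np.load('top0.npz')); g=dict(np.load('scene0.npz'))
for n,(u,v,h) in SE.items():
    w=top(f,u,v,h); c,rad=circ(w); e=cv2.fitEllipse(w) if len(w)>5 else 0
    q=(g['world_to_cam']@[*c,h,1]); F=210/np.tan(np.radians(g['fovy']/2)); s=(int(g['cx']+F*q[0]/-q[2]),int(g['cy']+F*q[1]/q[2]))
    z=cloud(f)[v-3:v+4,u-3:u+4,2]
    print(n,c.round(4),'D',round(2*rad,4),'mean',w.mean(0).round(4), 'z',np.median(z).round(4),'scene px',s, cv2.minAreaRect(w) if n=='box' else '')
E
```

```text
blue [0.4447 0.0747] D 0.0417 mean [0.4445 0.075 ] z 0.0593 scene px (267, 192) 
black [ 0.4402 -0.0727] D 0.0417 mean [ 0.4407 -0.0725] z 0.0598 scene px (230, 218) 
cream [0.347 0.289] D 0.0415 mean [0.3467 0.2893] z 0.0599 scene px (284, 148) 
pink [ 0.337  -0.2996] D 0.0421 mean [ 0.337  -0.2998] z 0.0594 scene px (131, 250) 
red [0.4077 0.1784] D 0.0609 mean [0.4082 0.1783] z 0.0318 scene px (279, 179) 
yellow [ 0.3983 -0.176 ] D 0.0449 mean [ 0.398 -0.176] z 0.0298 scene px (189, 243) 
wr [ 0.51   -0.4226] D 0.0442 mean [ 0.51   -0.4225] z 0.0277 scene px (144, 331) 
wl [ 0.514  -0.2728] D 0.0451 mean [ 0.5139 -0.2729] z 0.0277 scene px (197, 289) 
dish [ 0.6102 -0.0419] D 0.0789 mean [ 0.6099 -0.0415] z 0.0039 scene px (294, 252) 
box [0.5319 0.2961] D 0.144 mean [0.531  0.2957] z 0.0397 scene px (338, 173) ((0.5302323698997498, 0.295918345451355), (0.09492188692092896, 0.11639145761728287), 83.81940460205078)
```

```bash
cat > go.py <<'E'
import sys; from h import *
from scipy.spatial.transform import Rotation as Ro
s=status.get_obs(); R=Ro.from_rotvec(s['orientation']); t=np.array(list(map(float,sys.argv[1:4])))
G=Ro.from_matrix(np.array([[0,1,0],[1,0,0],[0,0,-1.]]))
print('units',(R.inv().apply(t-s['tcp_pos'])/.02).round(2),'turn',((R.inv()*G).as_rotvec()/(np.pi/4)).round(3),'tcp',s['tcp_pos'].round(4),'w',round(s['grip_width'],4),'t',s['clock'],'F',s['contact_force'].round(1))
E
python3 -c "from bench import r;print(r.grip_point_offset)"
python3 -m crank '[[0,0,0,0,0,0.177],[0,0,0,0,0,0.177],[0,0,0,0,0,0.177],[0,0,0,0,0,0.177],[0,0,0,0,0,0.177],[0,0,0,0,0,0.177],[0,0,0,0,0,0.177],[0,0,0,0,0,0.177],[0,0,0,0,0,0]]' 1 40
python3 go.py 0.408 0.178 0.15
```

```text
0.0187
clock: 1.0
tcp_pos: [0.2974, 0.6056, 0.2307]
orientation: [2.22, 2.222, -0.001]
contact_force: [-0.1, -0.2, -1.1]
grip_width: 0.0854
gripper_force: 0.0
units [-21.38   5.51   4.06] turn [-0.     0.001  0.001] tcp [0.2974 0.6056 0.2307] w 0.0854 t 1.0 F [-0.1 -0.2 -1.1]
```

```bash
python3 -m crank '[[-1,0.25,0,0,0,0],[-1,0.25,0,0,0,0],[-1,0.25,0,0,0,0],[-1,0.25,0,0,0,0],[-1,0.25,0,0,0,0],[-1,0.25,0,0,0,0],[-1,0.25,0,0,0,0],[-1,0.25,0,0,0,0],[-1,0.25,0,0,0,0],[-1,0.25,0,0,0,0],[-1,0.25,0,0,0,0]]' >/dev/null
python3 -m crank '[[-1,0.25,0.2,0,0,0],[-1,0.25,0.2,0,0,0],[-1,0.25,0.4,0,0,0],[-1,0.25,0.4,0,0,0],[-1,0.25,0.4,0,0,0],[-1,0.25,0.4,0,0,0],[-1,0.25,0.5,0,0,0],[-1,0.25,0.5,0,0,0],[-1,0.25,0.5,0,0,0],[-1,0.25,0.5,0,0,0],[-0.4,0.25,0.1,0,0,0],[0,0,0,0,0,0]]' >/dev/null
python3 go.py 0.408 0.178 0.004
```

```text
units [ 0.07 -0.05  7.26] turn [-0.     0.001 -0.001] tcp [0.409  0.1766 0.1492] w 0.0856 t 3.3 F [-0.1  0.6 -0.8]
```

```bash
python3 -m crank '[[0.07,-0.05,1,0,0,0],[0,0,1,0,0,0],[0,0,1,0,0,0],[0,0,1,0,0,0],[0,0,1,0,0,0],[0,0,1,0,0,0],[0,0,0.5,0,0,0],[0,0,0.5,0,0,0],[0,0,0.26,0,0,0],[0,0,0,0,0,0],[0,0,0,0,0,0]]' 
python3 -m crank '[[0,0,0,0,0,0],[0,0,0,0,0,0],[0,0,0,0,0,0],[0,0,0,0,0,0],[0,0,0,0,0,0],[0,0,0,0,0,0],[0,0,0,0,0,0],[0,0,0,0,0,0]]' 0 40
python3 go.py 0.408 0.178 0.004
```

```text
clock: 4.4
tcp_pos: [0.4079, 0.1796, 0.0045]
orientation: [2.219, 2.223, 0.001]
contact_force: [0.2, 0.5, 0.4]
grip_width: 0.0856
gripper_force: 0.0
clock: 5.2
tcp_pos: [0.4077, 0.1796, 0.0048]
orientation: [-2.219, -2.223, -0.001]
contact_force: [-1.3, -0.5, 7.2]
grip_width: 0.0589
gripper_force: 41.3
units [-0.08  0.01  0.04] turn [ 0.    -0.001  0.002] tcp [0.4077 0.1796 0.0048] w 0.0589 t 5.2 F [-1.3 -0.5  7.2]
```

```bash
python3 -m crank '[[0,0,-0.5,0,0,0],[0,0,-1,0,0,0],[0,0,-1,0,0,0],[0,0,-1,0,0,0],[0,0,-1,0,0,0],[0.8,0.8,0,0,0,0],[0.9,0.9,0,0,0,0],[0.9,0.9,0,0,0,0],[0.9,0.9,0,0,0,0],[0.9,0.9,0,0,0,0],[0.7,0.9,0,0,0,0],[0.7,0.8,0,0,0,0]]' >/dev/null
python3 -m crank '[[0,0,0,0,0,0],[0,0,0,0,0,0]]'; python3 go.py 0.531 0.296 0.047
python3 -c "
from h import *
f=eyes.grab_frame('scene'); cv2.imwrite('pics/s1.png',cv2.resize(f['image'][90:270,200:440,::-1],None,fx=3,fy=3))"
```

```text
clock: 6.6
tcp_pos: [0.529, 0.2954, 0.0943]
orientation: [2.219, 2.224, -0.001]
contact_force: [-0.7, 0.2, -1.4]
grip_width: 0.0584
gripper_force: 43.7
units [0.03 0.1  2.36] turn [-0.     0.001  0.003] tcp [0.529  0.2954 0.0943] w 0.0584 t 6.6 F [-0.7  0.2 -1.4]
```

View pics/s1.png

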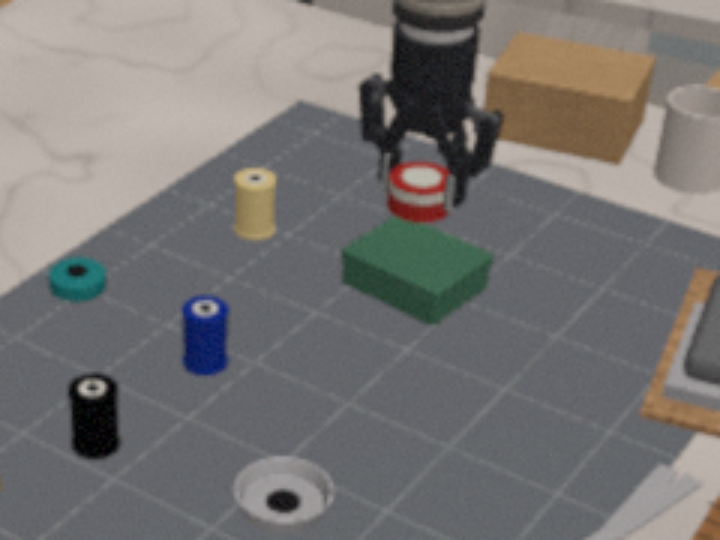

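The crop shows the red tin level between the fingers at (420,190), above the box at (417,265). I'll lower it.

```bash
python3 -m crank '[[0,0.1,0.8,0,0,0],[0,0,0.8,0,0,0],[0,0,0.4,0,0,0],[0,0,0.2,0,0,0],[0,0,0.1,0,0,0],[0,0,0.1,0,0,0],[0,0,0,0,0,0],[0,0,0,0,0,0]]' 
python3 -m crank '[[0,0,0,0,0,0],[0,0,0,0,0,0],[0,0,0,0,0,0],[0,0,0,0,0,0],[0,0,0,0,0,0],[0,0,0,0,0,0]]' 1
python3 -m crank '[[0,0,-0.5,0,0,0],[0,0,-1,0,0,0],[0,0,-1,0,0,0],[0,0,-1,0,0,0],[0,0,-1,0,0,0],[0,0,-1,0,0,0],[0,0,-1,0,0,0]]' 
python3 go.py 0.347 0.289 0.17
```

```text
clock: 7.45
tcp_pos: [0.5316, 0.2958, 0.0465]
orientation: [2.219, 2.223, 0.001]
contact_force: [-0.3, -0.5, -0.4]
grip_width: 0.0587
gripper_force: 43.7
clock: 8.05
tcp_pos: [0.5313, 0.2957, 0.0461]
orientation: [-2.219, -2.224, -0.0]
contact_force: [-0.2, -0.2, 0.2]
grip_width: 0.0854
gripper_force: 0.0
clock: 8.75
tcp_pos: [0.5314, 0.2955, 0.1777]
orientation: [2.22, 2.223, 0.001]
contact_force: [-0.0, -0.8, 0.1]
grip_width: 0.0854
gripper_force: 0.0
units [-0.31 -9.22  0.38] turn [ 0.001 -0.001  0.002] tcp [0.5314 0.2955 0.1777] w 0.0854 t 8.75 F [-0.  -0.8  0.1]
```

```bash
python3 -m crank '[[0,-0.9,0,0,0,0],[0,-1,0,0,0,0],[0,-1,0,0,0,0],[-0.1,-1,0,0,0,0],[-0.1,-1,0,0,0,0],[-0.1,-1,0,0,0,0],[0,-1,0,0,0,0],[0,-1,0,0,0,0],[0,-1,0,0,0,0],[0,-0.3,0,0,0,0],[0,0,0,0,0,0],[0,0,0,0,0,0]]' >/dev/null
python3 go.py 0.347 0.289 0.016
```

```text
units [-0.03 -0.07  8.03] turn [ 0.001 -0.001  0.002] tcp [0.3483 0.2895 0.1766] w 0.0858 t 9.95 F [ 0.2 -0.2  0.1]
```

Run:
```python
from h import *
f=eyes.grab_frame('top')
for n,k in(('red',(178,201,.072)),('blue',SE['blue']),('yellow',SE['yellow'])):
    c,rad=circ(top(f,*k)); print(n,c.round(4),2*rad)
```

```text
red [0.532  0.2938] 0.06195606291294098
blue [0.4447 0.0747] 0.041714414954185486
yellow [ 0.3981 -0.1757] 0.045293428003787994
```

```bash
python3 -m crank '[[0,-0.07,1,0,0,0],[0,0,1,0,0,0],[0,0,1,0,0,0],[0,0,1,0,0,0],[0,0,1,0,0,0],[0,0,1,0,0,0],[0,0,1,0,0,0],[0,0,0.5,0,0,0],[0,0,0.5,0,0,0],[0,0,0,0,0,0],[0,0,0,0,0,0]]' 
python3 -m crank '[[0,0,0,0,0,0],[0,0,0,0,0,0],[0,0,0,0,0,0],[0,0,0,0,0,0],[0,0,0,0,0,0],[0,0,0,0,0,0],[0,0,0,0,0,0],[0,0,0,0,0,0],[0,0,0,0,0,0],[0,0,0,0,0,0]]' 0 40
python3 -m crank '[[0,0,-0.5,0,0,0],[0,0,-1,0,0,0],[0,0,-1,0,0,0],[0,0,-1,0,0,0],[0,0,-1,0,0,0],[0,0,-1,0,0,0],[0,0,-1,0,0,0],[0,0,0,0,0,0]]' 
python3 go.py 0.610 0.044 0.15
```

```text
clock: 11.1
tcp_pos: [0.3463, 0.2894, 0.0164]
orientation: [2.22, 2.223, 0.001]
contact_force: [0.7, -0.3, 0.7]
grip_width: 0.0856
gripper_force: 0.0
clock: 12.1
tcp_pos: [0.3461, 0.2896, 0.0165]
orientation: [-2.219, -2.223, -0.001]
contact_force: [-0.6, 0.1, 6.1]
grip_width: 0.0382
gripper_force: 42.8
clock: 12.9
tcp_pos: [0.347, 0.2903, 0.1485]
orientation: [-2.219, -2.223, -0.007]
contact_force: [0.0, 0.6, -0.5]
grip_width: 0.0385
gripper_force: 43.3
units [-12.33  13.13  -0.09] turn [ 0.003 -0.005  0.002] tcp [0.347  0.2903 0.1485] w 0.0385 t 12.9 F [ 0.   0.6 -0.5]
```

```bash
python3 -m crank '[[-0.6,0.6,0,0,0,0],[-0.93,1,0,0,0,0],[-0.93,1,0,0,0,0],[-0.93,1,0,0,0,0],[-0.93,1,0,0,0,0],[-0.93,1,0,0,0,0],[-0.93,1,0,0,0,0],[-0.93,1,0,0,0,0],[-0.93,1,0,0,0,0],[-0.93,1,0,0,0,0],[-0.93,1,0,0,0,0],[-0.93,1,0,0,0,0]]' >/dev/null
python3 -m crank '[[-0.9,1,0,0,0,0],[-0.6,0.5,0,0,0,0],[0,0,0,0,0,0],[0,0,0,0,0,0],[0,0,0,0,0,0]]' >/dev/null
python3 go.py 0.610 0.044 0.018
python3 -c "
from h import *
f=eyes.grab_frame('scene'); cv2.imwrite('pics/s2.png',cv2.resize(f['image'][120:300,200:440,::-1],None,fx=3,fy=3))"
```

```text
units [-0.04  0.15  6.38] turn [-0.002 -0.001  0.004] tcp [0.6072 0.0447 0.1457] w 0.0384 t 14.6 F [-0.4  0.6 -0.5]
```

View pics/s2.png

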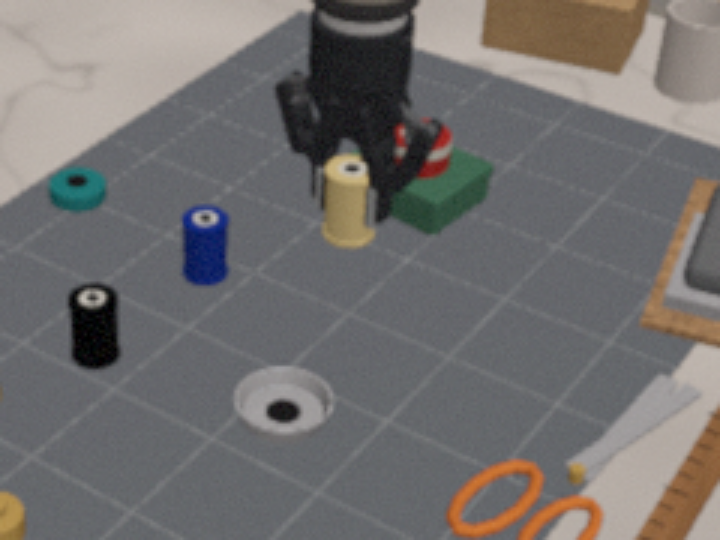

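The crop shows the cream spool held upright at (348,200), to the left of the dish at (283,400). I'll lower it and release.

```bash
python3 -m crank '[[0,0.15,1,0,0,0],[0,0,1,0,0,0],[0,0,1,0,0,0],[0,0,1,0,0,0],[0,0,1,0,0,0],[0,0,0.6,0,0,0],[0,0,0.4,0,0,0],[0,0,0.2,0,0,0],[0,0,0.1,0,0,0],[0,0,0.1,0,0,0],[0,0,0,0,0,0],[0,0,0,0,0,0]]' 
python3 -m crank '[[0,0,0,0,0,0],[0,0,0,0,0,0],[0,0,0,0,0,0],[0,0,0,0,0,0],[0,0,0,0,0,0],[0,0,0,0,0,0],[0,0,0,0,0,0]]' 1
python3 -m crank '[[0,0,-0.3,0,0,0],[0,0,-0.7,0,0,0],[0,0,-1,0,0,0],[0,0,-1,0,0,0],[0,0,-1,0,0,0],[0,0,-1,0,0,0],[0,0,-1,0,0,0],[0,0,-1,0,0,0],[0,0,0,0,0,0]]' 
python3 go.py 0.4447 0.0747 0.15
```

```text
clock: 15.85
tcp_pos: [0.6117, 0.0432, 0.0185]
orientation: [2.219, 2.223, 0.001]
contact_force: [0.4, 0.1, -1.3]
grip_width: 0.038
gripper_force: 43.4
clock: 16.55
tcp_pos: [0.6114, 0.0432, 0.0181]
orientation: [2.219, 2.223, 0.0]
contact_force: [-0.1, -0.4, -0.1]
grip_width: 0.0854
gripper_force: 0.0
clock: 17.45
tcp_pos: [0.6135, 0.043, 0.1621]
orientation: [2.217, 2.221, 0.008]
contact_force: [-0.1, -0.3, 0.3]
grip_width: 0.0852
gripper_force: 0.0
units [ 1.59 -8.44  0.55] turn [ 0.008 -0.002  0.002] tcp [0.6135 0.043  0.1621] w 0.0852 t 17.45 F [-0.1 -0.3  0.3]
```

```bash
python3 -m crank '[[0.16,-0.8,0,0,0,0],[0.16,-1,0,0,0,0],[0.16,-1,0,0,0,0],[0.16,-1,0,0,0,0],[0.16,-1,0,0,0,0],[0.16,-1,0,0,0,0],[0.16,-1,0,0,0,0],[0.2,-1,0,0,0,0],[0.25,-0.6,0,0,0,0],[0,0,0,0,0,0],[0,0,0,0,0,0]]' >/dev/null
python3 go.py 0.4447 0.0747 0.016
python3 -c "
from h import *
f=eyes.grab_frame('top'); c=circ(top(f,293,165,.06,40)); print('cream',c)"
```

```text
units [0.01 0.04 7.12] turn [ 0.001 -0.     0.003] tcp [0.4437 0.0743 0.1583] w 0.0856 t 18.55 F [ 0.4 -0.6  0.8]
cream (array([0.60631311, 0.04328216]), 0.020721621811389923)
```

```bash
python3 -m crank '[[0,0.04,1,0,0,0],[0,0,1,0,0,0],[0,0,1,0,0,0],[0,0,1,0,0,0],[0,0,1,0,0,0],[0,0,1,0,0,0],[0,0,0.5,0,0,0],[0,0,0.4,0,0,0],[0,0,0.22,0,0,0],[0,0,0,0,0,0],[0,0,0,0,0,0]]' 
python3 -m crank '[[0,0,0,0,0,0],[0,0,0,0,0,0],[0,0,0,0,0,0],[0,0,0,0,0,0],[0,0,0,0,0,0],[0,0,0,0,0,0],[0,0,0,0,0,0],[0,0,0,0,0,0],[0,0,0,0,0,0],[0,0,0,0,0,0]]' 0 40
python3 -m crank '[[0,0,-0.5,0,0,0],[0,0,-1,0,0,0],[0,0,-1,0,0,0],[0,0,-1,0,0,0],[0,0,-1,0,0,0],[0,0,-1,0,0,0],[0,0,-1,0,0,0],[0,0,0,0,0,0],[0,0,0,0,0,0]]' 
python3 go.py 0.512 -0.3477 0.15
```

```text
clock: 19.7
tcp_pos: [0.4445, 0.0743, 0.0161]
orientation: [2.219, 2.223, 0.001]
contact_force: [0.0, 0.1, -0.5]
grip_width: 0.0856
gripper_force: 0.0
clock: 20.7
tcp_pos: [0.4443, 0.0744, 0.0161]
orientation: [-2.219, -2.223, -0.001]
contact_force: [-1.4, 0.6, 6.2]
grip_width: 0.0381
gripper_force: 39.6
clock: 21.6
tcp_pos: [0.444, 0.0745, 0.1459]
orientation: [-2.219, -2.224, -0.002]
contact_force: [-0.4, -0.4, -0.9]
grip_width: 0.0382
gripper_force: 40.3
units [-21.12   3.36  -0.22] turn [ 0.001 -0.001  0.003] tcp [0.444  0.0745 0.1459] w 0.0382 t 21.6 F [-0.4 -0.4 -0.9]
```

```bash
python3 -m crank '[[-0.6,0.16,0,0,0,0],[-1,0.16,0,0,0,0],[-1,0.16,0,0,0,0],[-1,0.16,0,0,0,0],[-1,0.16,0,0,0,0],[-1,0.16,0,0,0,0],[-1,0.16,0,0,0,0],[-1,0.16,0,0,0,0],[-1,0.16,0,0,0,0],[-1,0.16,0,0,0,0],[-1,0.16,0,0,0,0]]' >/dev/null
python3 -m crank '[[-1,0.16,0,0,0,0],[-1,0.16,0,0,0,0],[-1,0.16,0,0,0,0],[-1,0.16,0,0,0,0],[-1,0.16,0,0,0,0],[-1,0.16,0,0,0,0],[-1,0.16,0,0,0,0],[-1,0.16,0,0,0,0],[-1,0.16,0,0,0,0],[-1,0.16,0,0,0,0],[-0.5,0.16,0,0,0,0],[0,0,0,0,0,0]]' >/dev/null
python3 -m crank '[[0,0,0,0,0,0],[0,0,0,0,0,0]]' >/dev/null
python3 go.py 0.512 -0.3477 0.0175
python3 -c "
from h import *
f=eyes.grab_frame('scene'); cv2.imwrite('pics/s3.png',cv2.resize(f['image'][180:380,80:320,::-1],None,fx=3,fy=3))"
```

```text
units [-0.09 -0.16  6.39] turn [-0.001 -0.002  0.004] tcp [ 0.5153 -0.3461  0.1452] w 0.0384 t 24.1 F [-0.3  0.2 -0.2]
```

View pics/s3.png

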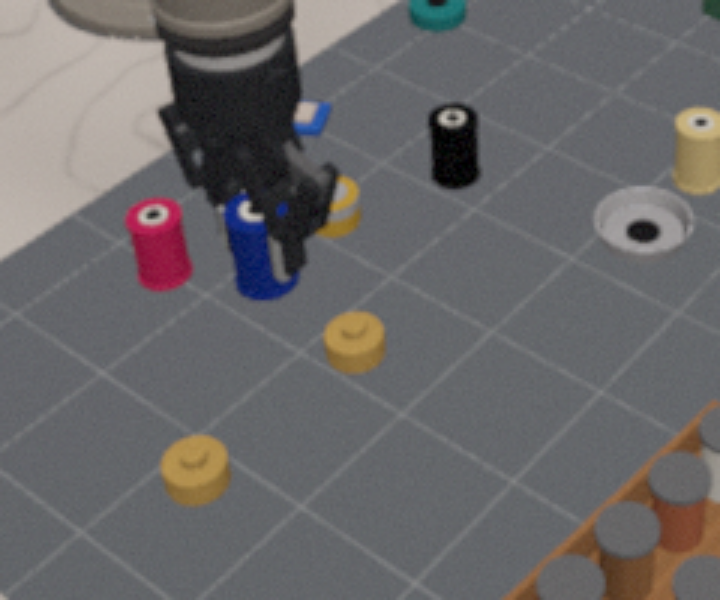

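The blue spool is held upright at (262,250), with the weights at (196,468) and (355,341). Cream is standing at (697,150), left of the dish. Now I'll lower the blue spool between the weights.

```bash
python3 -m crank '[[-0.09,-0.16,1,0,0,0],[0,0,1,0,0,0],[0,0,1,0,0,0],[0,0,1,0,0,0],[0,0,1,0,0,0],[0,0,0.6,0,0,0],[0,0,0.4,0,0,0],[0,0,0.2,0,0,0],[0,0,0.1,0,0,0],[0,0,0.1,0,0,0],[0,0,0,0,0,0],[0,0,0,0,0,0]]' 
python3 -m crank '[[0,0,0,0,0,0],[0,0,0,0,0,0],[0,0,0,0,0,0],[0,0,0,0,0,0],[0,0,0,0,0,0],[0,0,0,0,0,0],[0,0,0,0,0,0]]' 1
python3 -m crank '[[0,0,-0.3,0,0,0],[0,0,-0.7,0,0,0],[0,0,-1,0,0,0],[0,0,-1,0,0,0],[0,0,-1,0,0,0],[0,0,-1,0,0,0],[0,0,-1,0,0,0],[0,0,-1,0,0,0],[0,0,0,0,0,0],[0,0,0,0,0,0]]' 
python3 go.py 0.398 -0.176 0.15
```

```text
clock: 25.35
tcp_pos: [0.5123, -0.3496, 0.0181]
orientation: [2.219, 2.223, 0.0]
contact_force: [0.3, 0.6, -1.1]
grip_width: 0.0385
gripper_force: 40.3
clock: 26.05
tcp_pos: [0.5121, -0.3494, 0.0177]
orientation: [2.219, 2.223, -0.0]
contact_force: [0.3, -0.2, -0.9]
grip_width: 0.0852
gripper_force: 0.0
clock: 27.05
tcp_pos: [0.5123, -0.3495, 0.1585]
orientation: [2.218, 2.223, 0.001]
contact_force: [-0.3, 0.4, -0.8]
grip_width: 0.0851
gripper_force: 0.0
units [ 8.68 -5.7   0.41] turn [0.002 0.    0.002] tcp [ 0.5123 -0.3495  0.1585] w 0.0851 t 27.05 F [-0.3  0.4 -0.8]
```

```bash
python3 -m crank '[[0.7,-0.6,0,0,0,0],[1,-0.7,0,0,0,0],[1,-0.7,0,0,0,0],[1,-0.7,0,0,0,0],[1,-0.7,0,0,0,0],[1,-0.7,0,0,0,0],[1,-0.6,0,0,0,0],[1,-0.5,0,0,0,0],[0.9,-0.4,0,0,0,0],[0,0,0,0,0,0],[0,0,0,0,0,0],[0,0,0,0,0,0]]' >/dev/null
python3 go.py 0.398 -0.176 0.004
python3 -c "
from h import *
f=eyes.grab_frame('top'); print('blue',circ(top(f,413,200,.06,20)))"
```

```text
units [ 0.12 -0.11  7.68] turn [0.    0.001 0.002] tcp [ 0.4001 -0.1784  0.1576] w 0.0849 t 28.25 F [-0.2 -0.1 -0.2]
blue (array([ 0.51863527, -0.34829834]), 0.020761389285326004)
```

```bash
python3 -m crank '[[0.12,-0.11,1,0,0,0],[0,0,1,0,0,0],[0,0,1,0,0,0],[0,0,1,0,0,0],[0,0,1,0,0,0],[0,0,1,0,0,0],[0,0,0.6,0,0,0],[0,0,0.5,0,0,0],[0,0,0.5,0,0,0],[0,0,0,0,0,0],[0,0,0,0,0,0]]' 
python3 -m crank '[[0,0,0,0,0,0],[0,0,0,0,0,0],[0,0,0,0,0,0],[0,0,0,0,0,0],[0,0,0,0,0,0],[0,0,0,0,0,0],[0,0,0,0,0,0],[0,0,0,0,0,0],[0,0,0,0,0,0],[0,0,0,0,0,0]]' 0 40
python3 -m crank '[[0,0,-0.5,0,0,0],[0,0,-1,0,0,0],[0,0,-1,0,0,0],[0,0,-1,0,0,0],[0,0,-1,0,0,0],[0,0,-1,0,0,0],[0,0,-1,0,0,0],[0,0,-1,0,0,0],[0,0,0,0,0,0],[0,0,0,0,0,0]]' 
python3 go.py 0.532 0.294 0.15
```

```text
clock: 29.4
tcp_pos: [0.3977, -0.1754, 0.0058]
orientation: [2.22, 2.223, 0.0]
contact_force: [0.1, 0.1, 0.3]
grip_width: 0.0854
gripper_force: 0.0
clock: 30.4
tcp_pos: [0.3979, -0.1752, 0.0063]
orientation: [2.219, 2.223, 0.001]
contact_force: [-1.1, 0.5, 7.4]
grip_width: 0.0428
gripper_force: 39.6
clock: 31.4
tcp_pos: [0.3975, -0.1749, 0.1559]
orientation: [2.219, 2.224, 0.002]
contact_force: [0.2, -0.5, -1.4]
grip_width: 0.0429
gripper_force: 41.1
units [23.43  6.78  0.31] turn [ 0.001 -0.001  0.003] tcp [ 0.3975 -0.1749  0.1559] w 0.0429 t 31.4 F [ 0.2 -0.5 -1.4]
```

```bash
python3 -m crank '[[0.6,0.4,0,0,0,0],[1,0.5,0,0,0,0],[1,0.5,0,0,0,0],[1,0.5,0,0,0,0],[1,0.5,0,0,0,0],[1,0.5,0,0,0,0],[1,0.5,0,0,0,0],[1,0.5,0,0,0,0],[1,0.5,0,0,0,0],[1,0.5,0,0,0,0],[1,0.5,0,0,0,0],[1,0.5,0,0,0,0]]' >/dev/null
python3 -m crank '[[1,0.5,0,0,0,0],[1,0.3,0,0,0,0],[1,0,0,0,0,0],[1,0,0,0,0,0],[1,0,0,0,0,0],[1,0,0,0,0,0],[1,0,0,0,0,0],[1,0,0,0,0,0],[1,0,0,0,0,0],[1,0,0,0,0,0],[1,0,0,0,0,0],[0.8,0,0,0,0,0]]' >/dev/null
python3 -m crank '[[0,0,0,0,0,0],[0,0,0,0,0,0],[0,0,0,0,0,0]]' >/dev/null
python3 go.py 0.532 0.294 0.0795
python3 -c "
from h import *
f=eyes.grab_frame('scene'); cv2.imwrite('pics/s4.png',cv2.resize(f['image'][90:270,200:440,::-1],None,fx=3,fy=3))"
```

```text
units [0.13 0.05 3.81] turn [-0.     0.001  0.   ] tcp [0.531  0.2915 0.1557] w 0.043 t 34.1 F [ 0.6 -0.5 -1.6]
```

View pics/s4.png

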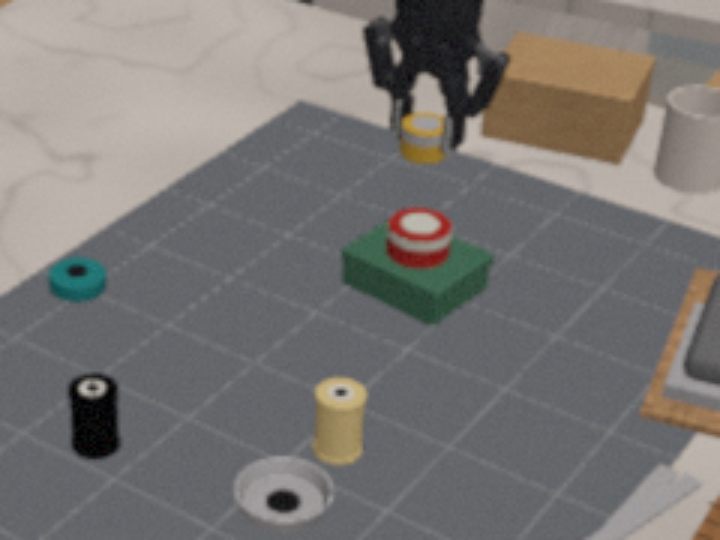

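The yellow tin is held level at (425,138), above the red tin standing on the box at (419,237). I'll lower it, release, and retreat.

```bash
python3 -m crank '[[0.1,0.05,0.8,0,0,0],[0,0,0.9,0,0,0],[0,0,0.8,0,0,0],[0,0,0.5,0,0,0],[0,0,0.3,0,0,0],[0,0,0.2,0,0,0],[0,0,0.15,0,0,0],[0,0,0.1,0,0,0],[0,0,0.05,0,0,0],[0,0,0,0,0,0],[0,0,0,0,0,0]]' 
python3 -m crank '[[0,0,0,0,0,0],[0,0,0,0,0,0],[0,0,0,0,0,0],[0,0,0,0,0,0],[0,0,0,0,0,0],[0,0,0,0,0,0],[0,0,0,0,0,0]]' 1
python3 -m crank '[[0,0,-0.3,0,0,0],[0,0,-0.7,0,0,0],[0,0,-1,0,0,0],[0,0,-1,0,0,0],[0,0,-1,0,0,0],[0,0,-1,0,0,0],[0,0,-1,0,0,0],[1,0,0,0,0,0],[1,0,0,0,0,0],[1,0,0,0,0,0],[1,0,0,0,0,0]]' 
python3 -m crank '[[1,0,0,0,0,0],[1,0,0,0,0,0],[1,0,0,0,0,0],[1,0,0,0,0,0],[1,0,0,0,0,0],[0,0,0,0,0,0],[0,0,0,0,0,0],[0,0,0,0,0,0]]'
python3 - <<'E'
from h import *
f=eyes.grab_frame('top'); cv2.imwrite('pics/t5.png',f['image'][:,:,::-1])
for n,k in(('yellow',(175,198,.102)),('red',(176,200,.072)),('cream',(278,165,.06)),('blue',(413,200,.06,20)),('black',SE['black']),('pink',SE['pink'])):
    c,rad=circ(top(f,*k)); print(n,c.round(4),round(2*rad,4))
E
```

```text
clock: 35.25
tcp_pos: [0.5318, 0.2951, 0.08]
orientation: [2.219, 2.223, 0.001]
contact_force: [-0.0, -0.4, -0.6]
grip_width: 0.0429
gripper_force: 41.1
clock: 35.95
tcp_pos: [0.5317, 0.295, 0.0797]
orientation: [-2.219, -2.223, 0.0]
contact_force: [-0.4, 0.7, -0.7]
grip_width: 0.0851
gripper_force: 0.0
clock: 37.05
tcp_pos: [0.5304, 0.3776, 0.1986]
orientation: [-2.217, -2.225, 0.003]
contact_force: [0.5, 0.4, 0.7]
grip_width: 0.0853
gripper_force: 0.0
clock: 37.85
tcp_pos: [0.5316, 0.474, 0.1992]
orientation: [2.22, 2.222, -0.002]
contact_force: [1.1, 0.0, 0.2]
grip_width: 0.0855
gripper_force: 0.0
yellow [0.5319 0.2921] 0.0456
red [0.532 0.294] 0.0616
cream [0.6062 0.0433] 0.0415
blue [ 0.5183 -0.348 ] 0.0424
black [ 0.4402 -0.0727] 0.0417
pink [ 0.337  -0.2996] 0.0421
```

View pics/t5.png

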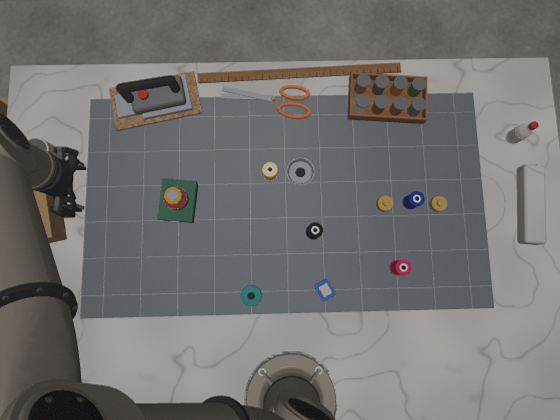

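The final view shows everything in place: yellow on red on the box at (176,198), cream at (270,170) left of the dish, and blue at (414,200) between the weights. Black and pink haven't moved. All are within tolerance, so I'm handing in.

```bash
python3 -c "
from bench import r; print(r.hand_in())"
```

```text
the job is handed in; nothing more can be done
None
```

The kit is laid out and handed in at about 38 s. In the last camera measurements blue was about 6 mm from midway between the weights, cream had a gap of about 24 mm and was about 4 mm off level with the dish, red was about 2 mm off the box centre, and yellow was about 2 mm off red. Black and pink had not moved; no verdict came back from the hand-in.

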